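# Turn the four-way tube rack small holes up and butt it against the sample case

## Task

Get the blue four-way tube rack ready for microtubes: it stands on edge with its large holes up, so push it over with the fingers until it lies flat on the table with the 32 small holes facing up. Then push it along the table until its long side sits snug and square against a long side of the aluminium sample case, not sticking out past the case's ends. Only push the rack, never pick it up, and leave everything else where it is.

Things in the scene. Friction and masses are not known exactly. Their poses are not given: they have to be found in the camera images.
- rack: Blue empty plastic four-way tube rack, a hollow block 173 mm long (its x), 52 mm wide (its y), 95 mm high (its z), about 0.16 kg. Origin at the block's centre. Holes: +y side 32 of 11 mm (4 x 8), -y side 21 of 17 mm (3 x 7), +z side 4 of 30 mm, -z side 12 of 17 mm. Starts free-standing on its -z side. Lying flat with the small holes up, its y points up and its centre is 26 mm high.
- rack_small_side (a point): Centre of the rack's small-hole side (26 mm from the block's centre along its +y, axes as the rack). At first this side looks to the robot's left (world +y, within 22 degrees). Pushed on this side within 25 mm of its top edge, the rack tips over its opposite lower edge, overbalances at about 30 degrees and falls by itself; pushed below half height it slides instead.
- case: Aluminium-framed sample case, lid off, black foam inside, fixed; 420 mm long (its x), 240 mm wide (its y), 80 mm high, upright flat long sides (corner caps 1 mm proud), latches on the short ends only. Origin at the centre of its underside, its long sides 120 mm away along +y and -y. Stands left or right of the rack; its x points away from the robot, within 6 degrees.
- tube_rack: White two-tier rack full of orange- and green-capped sample tubes, fixed to the table, 270 mm long (its x), 104 mm wide, 130 mm high over the caps; origin at the centre of its underside. Not to be touched.
- mortar: Loose white ceramic mortar with leaf pieces in it, 100 mm across, 62 mm high, origin at the centre of its underside. Bystander.
- pestle: Loose white ceramic pestle lying down, 112 mm long along its x, up to 30 mm thick, origin under its middle. Bystander.
- scoop: Loose blue plastic scoop lying down, 153 mm long along its x, 26 mm wide, 10 mm high, origin under its middle. Bystander.
- wash_bottle: Loose white wash bottle with red cap and bent spout, 64 mm across, 168 mm high, spout reaching 68 mm out, origin at the centre of its underside. Bystander.
- reagent: Loose amber reagent bottle with white cap, 58 mm across, 115 mm high, origin at the centre of its underside. Bystander.
- funnel: Loose pale funnel standing mouth down, 74 mm across, 85 mm high, origin at the centre of its underside. Bystander.
- tube_tub: Loose open white plastic tub of microtubes, 90 x 120 mm, 45 mm high, origin at the centre of its underside. Bystander.

How it is judged:
At the end, for the whole second after the job is handed in: The rack lies flat on the table, at rest, the 32 small holes up (within 3 degrees), its long side against a long side of the case (gap under 7 mm, parallel within 3.4 degrees), its middle within 125 mm of the case's middle along the case (angle between rack's own y axis and vertical below 0.06 rad and height (world z) of rack below 0.031 m and y of rack in the frame of case between -0.1745 and 0.1745 m and x of rack in the frame of case between -0.125 and 0.125 m and angle between the x axis of rack and the x axis of case, either way round below 0.06 rad and linear speed of rack below 0.02 m/s); the robot touches nothing.
It fails at once if the rack is lifted or carried (its centre rises more than 70 mm above the table; tipping takes it to 54 mm) (height (world z) of rack above 0.07 m).
It fails at once if the full tube rack is pushed on (contact force between any of the arm, the fingers, rack and tube_rack above 3 N).
It fails at once if a bystander is shifted by more than 20 mm (distance of any of mortar, pestle, scoop, wash_bottle, reagent, funnel, tube_tub from where it was at the start of the episode above 0.02 m).
It fails at once if a standing bystander is tipped (angle between any of mortar, wash_bottle, reagent, funnel, tube_tub's own z axis and vertical above 0.4 rad).
It also fails if it takes over 51 s, if anything falls off the work surface, if the arm or the gripper's body presses on something with over 40 N, if the wrist force passes 120 N, or if a joint passes its speed limit or range.

## Robot

A 6-joint arm with a two-finger parallel gripper is mounted at the origin on the work surface. World frame = base frame: x ahead of the robot, y to its left, z up, the work surface at z = 0. Lengths are in m, angles in rad, forces in N, time in s.
With the tool pointing down it reaches from about 0.25 to 0.775 m from the base axis. Payload 4 kg.
Tool frame: the origin (TCP) lies on the centre line of the jaws, within the pads' length; the fingertips stand 8 mm ahead of it and the grasp point (between the pads) lies 11 mm behind it; y points along the fingers, x is the direction in which the jaws open and shut, and the axes are right-handed (so a half turn about y gives the same grasp; the last joint's range is limited). The gripper opens to 94 mm and grips with 3 to 60 N. Pads are 16 mm wide; open, the fingers measure 119 mm over their backs; the gripper's body (75 mm by 177 mm) begins 78 mm behind the grasp point.
Start: joints at [-1.36, 0.087, 1.371, -0, 1.684, -0.103], TCP at [0.17, -0.523, 0.214] pointing down, gripper open.
Joint ranges: [-3.1, 3.1], [-0.76, 2.03], [0.27, 2.55], [-1.08, 4.22], [0.17, 2.65], [-2.57, 2.57]. Speed limits (rad/s): [2.79, 2.79, 3.14, 3.14, 3.14, 3.14].

## Interface

Orientations are given as [roll, pitch, yaw] about the fixed x, y, z axes, in that order (R = Rz(yaw) Ry(pitch) Rx(roll)).
In Python, from bench import robot gives the robot as it stands.
- The arm moves only by the tool step_arm, never from a script. Its argument "commands" is a list of rows, each an object with "xyz": the shift along the world's x, y, z in m, a list of three; "twist": the turn, a rotation vector about the world's x, y, z in degrees, a list of three. In form: [{"xyz": [tx, ty, tz], "twist": [ax, ay, az]}, ...]. A call has 1 to 12 rows; each row is the pose to reach, as a shift and turn from the pose commanded when the call began; what a row does not reach only later rows make up. A row lasts 1/12 s, in which the tool goes at most 41.7 mm and 7.16 degrees, less where a joint would pass 70% of its speed; a pose out of reach is approached as far as the arm can. A call with a gripper value outside its range is refused whole. "fingers" is the closure in counts, from 0 (fully open) to 255 (shut), set as the call begins (left out, the last holds). The fingers move at their own pace and stop on an object; the grip force is fixed at half the most. Time passes only in rows, so rows that repeat a pose let the fingers close. It gives the time, the measured TCP pose, the force and the opening at its end, in the units of the state.
- robot.get_obs(): the state, without advancing time (a new reading comes with each control period).
- robot.snapshot(name): name is "scene" or "top" or "wrist"; returns (picture, depth): 480x640x3 uint8, red, green, blue; 480x640 float32, m along the optical axis (not along the pixel's ray), 0 where there is no reading.
- robot.camera_info(name): a dict with "fx", "fy", "cx", "cy" (pixels), "k1" (the pictures are not rectified: a ray, as slopes to the right and down, at radius r is drawn at 1 + k1 r^2 times it, then the intrinsics apply), "R" (3x3) and "t" (3): a world point X has camera coordinates R X + t. Camera axes: x right, y down, z forward; pixel columns grow to the right and rows downward; lengths in m; the calibration is good to about 2 mm. A picture is of the moment at which its call begins: read the wrist's pose just before it. camera_info takes no time and is no camera call; for the wrist camera it gives the pose at the moment of the call.
- robot.close_job(): hands the job in, once; it reports no verdict.
The state is a dict: "time": time; "joint_positions": joint angles; "qvel": joint speeds; "joint_torque": joint torques, N m; "tool_pos": TCP position; "ee_rot": TCP orientation; "wrist_force": force on the tool from outside, world axes, zero at the start; "wrist_torque": the same for the moment, N m; "width": finger opening in m.
Only numpy, scipy, OpenCV 4.12 (cv2) and the standard library are available. Lean on these libraries where they do the work, as an engineer would, in place of code of your own. Each camera call takes 0.05 s, during which the arm holds its last target.

## Working session

There is one attempt and no reset: what is moved stays moved. The work goes in short steps, Python scripts to look and compute and a tool call to move; the robot and the scene stay as the last step left them, time stands still between calls to the robot, and variables do not carry over. Pictures are saved under pics/ and viewed, and the job is handed in when it is done.

Besides the shell and the picture viewer there is one more tool, called as name(argument=value, ...) on one line, values as JSON. step_arm: Moves the arm, as the interface text tells. Its arguments: {"type":"object","properties":{"commands":{"type":"array"},"fingers":{"type":"number"}},"required":["commands"]}

```bash
mkdir -p pics; ls; cat > h.py <<'E'
import numpy as np, cv2
from bench import robot
def pts(name,depth,ci):
    v,u=np.mgrid[0:480,0:640].astype(float)
    xd=(u-ci['cx'])/ci['fx'];yd=(v-ci['cy'])/ci['fy']
    x,y=xd.copy(),yd.copy()
    for _ in range(8):
        f=1+ci['k1']*(x*x+y*y);x,y=xd/f,yd/f
    P=np.stack([x*depth,y*depth,depth],-1)
    return (P-np.array(ci['t']))@np.array(ci['R'])  # R^T(P-t)
def snap(name,fn):
    ci=robot.camera_info(name)
    im,d=robot.snapshot(name)
    cv2.imwrite('pics/'+fn+'.png',im[:,:,::-1]); np.savez('pics/'+fn+'.npz',im=im,d=d)
    return im,d,pts(name,d,ci)
E
python3 - <<'E'
from h import *
for n in ['scene','top']:
    im,d,P=snap(n,n+'0'); print(robot.camera_info(n)); np.save(n+'P.npy',P)
print(robot.get_obs())
E
```

```text
pics
{'fx': 587.6174197591869, 'fy': 587.6174197591869, 'cx': 312.21422111793277, 'cy': 246.21341306885586, 'k1': -0.19935514900628207, 'R': array([[-0.25683537,  0.96640551, -0.00979731],
       [ 0.77043177,  0.1986112 , -0.60579574],
       [-0.58349849, -0.16313793, -0.79555989]]), 't': array([ 0.12746036, -0.37269634,  1.54935315])}
{'fx': 437.41388953035835, 'fy': 437.41388953035835, 'cx': 314.9740170645833, 'cy': 239.127630170722, 'k1': 0.02418503509032997, 'R': array([[ 0.01170377, -0.99985233,  0.01258361],
       [-0.9918763 , -0.01320271, -0.12651913],
       [ 0.12666659, -0.01100063, -0.99188435]]), 't': array([0.01014538, 0.52228433, 0.99020676])}
{'time': 0.1, 'joint_positions': array([-1.36012542e+00,  8.78892780e-02,  1.37208110e+00, -1.18802639e-05,
        1.68357634e+00, -1.03088688e-01]), 'qvel': array([ 8.09761796e-04, -5.63429578e-04, -3.59352739e-03,  1.16192363e-03,
        1.37223338e-03,  8.91955893e-05]), 'joint_torque': array([ 1.76423488e-03, -3.41251695e+01, -3.03302014e+01,  7.20249675e-02,
        3.04647465e-02, -1.03638311e-04]), 'tool_pos': array([ 0.16965022, -0.52269281,  0.21242789]), 'ee_rot': array([-1.57060699,  0.0019449 , -1.25703788]), 'wrist_force': array([-1.00258501,  0.62697803, -0.37410176]), 'wrist_torque': array([ 0.03312743, -0.02411005, -0.063287  ]), 'width': 0.09393412475427984}
```

View pics/scene0.png

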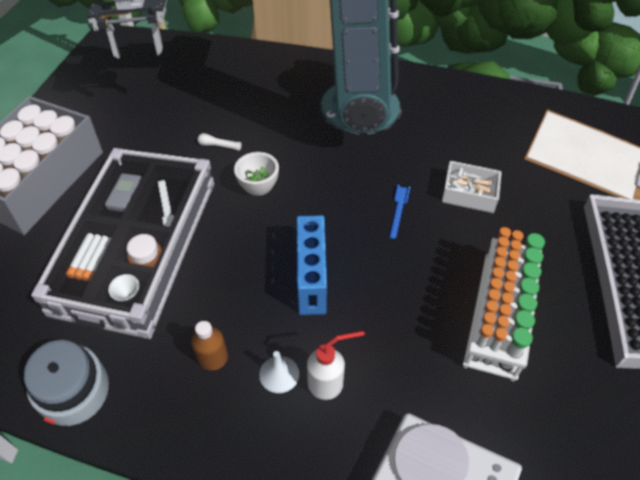

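View pics/top0.png

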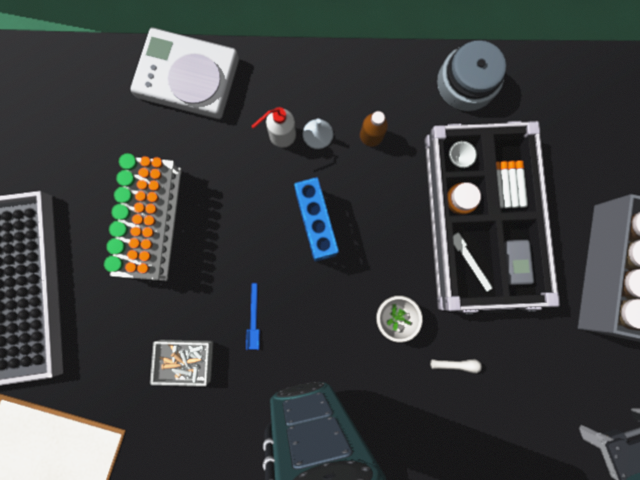

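```bash
python3 - <<'E'
from h import *
d=np.load('pics/top0.npz');im=d['im'];P=np.load('topP.npy')
hsv=cv2.cvtColor(im,cv2.COLOR_RGB2HSV)
blue=(hsv[...,0]>98)&(hsv[...,0]<125)&(hsv[...,1]>140)&(hsv[...,2]>60)
n,l,s,c=cv2.connectedComponentsWithStats(blue.astype(np.uint8))
for i in range(1,n):
    if s[i,4]<100: continue
    p=P[l==i]; print(s[i],c[i],np.percentile(p,[2,50,98],axis=0).round(3).tolist())
    z=p[:,2]
    if np.median(z)>.05:
        t=p[(z>.085)]
        r=cv2.minAreaRect((t[:,:2]*1000).astype(np.float32)); print(r,cv2.boxPoints(r).round(0).tolist())
# case: points z ~0.08 in region
u0,u1,v0,v1=420,560,115,315
sub=P[v0:v1,u0:u1].reshape(-1,3)
t=sub[(sub[:,2]>.07)&(sub[:,2]<.09)]
r=cv2.minAreaRect((t[:,:2]*1000).astype(np.float32)); print('case',r,cv2.boxPoints(r).round(0).tolist(),np.median(t[:,2]))
# left side line per x
for x in np.arange(.3,.8,.04):
    q=t[abs(t[:,0]-x)<.006]
    if len(q): print(round(x,2),q[:,1].max().round(4),np.percentile(q[:,1],98).round(4))
# others (z>0.01) heightmap stats 
for nm,b in dict(reagent=(355,390,105,150),mort=(375,425,292,345),funnel=(300,335,115,150),wash=(250,298,100,148),pestle=(428,484,355,378),scoop=(243,264,280,352),tube=(100,185,148,285)).items():
    q=P[b[2]:b[3],b[0]:b[1]].reshape(-1,3);q=q[q[:,2]>.008]
    print(nm,np.percentile(q,[1,50,99],axis=0).round(3).tolist())
E
```

```text
[ 294  177   45   84 2043] [316.0391581  218.88203622] [[0.477, -0.029, -0.002], [0.561, 0.015, 0.093], [0.665, 0.059, 0.097]]
((524.2780151367188, 11.2056884765625), (255.4224853515625, 73.10137939453125), 8.737298011779785) [[392.0, 28.0], [404.0, -44.0], [656.0, -6.0], [645.0, 67.0]]
[245 282  15  68 633] [252.835703   321.38546603] [[0.268, 0.145, -0.003], [0.319, 0.16, 0.004], [0.417, 0.175, 0.011]]
case ((580.643310546875, -385.5616455078125), (431.66265869140625, 242.9255828857422), 3.1824707984924316) [[358.0, -276.0], [372.0, -519.0], [803.0, -495.0], [789.0, -252.0]] 0.07396859694349478
0.38 -0.2749 -0.2771
0.42 -0.2738 -0.2752
0.46 -0.2725 -0.273
0.5 -0.2693 -0.2706
0.54 -0.2678 -0.2688
0.58 -0.2654 -0.2677
0.62 -0.2633 -0.2649
0.66 -0.2611 -0.2617
0.7 -0.2589 -0.2595
0.74 -0.2558 -0.2564
0.78 -0.2535 -0.2568
reagent [[0.76, -0.147, 0.011], [0.776, -0.115, 0.078], [0.808, -0.092, 0.117]]
mort [[0.296, -0.219, 0.009], [0.341, -0.179, 0.033], [0.39, -0.125, 0.065]]
funnel [[0.754, -0.018, 0.008], [0.783, 0.015, 0.022], [0.818, 0.044, 0.085]]
wash [[0.75, 0.071, 0.011], [0.77, 0.1, 0.093], [0.806, 0.15, 0.166]]
pestle [[0.226, -0.359, 0.014], [0.24, -0.315, 0.023], [0.392, 0.028, 1.048]]
scoop [[0.267, 0.028, 0.008], [0.294, 0.149, 0.01], [0.4, 0.173, 1.048]]
tube [[0.426, 0.346, 0.013], [0.554, 0.39, 0.114], [0.689, 0.453, 0.13]]
```

```bash
cat >> h.py <<'E'
def onplane(name,uv,z):
    ci=robot.camera_info(name)
    uv=np.array(uv,float).reshape(-1,2)
    xd=(uv[:,0]-ci['cx'])/ci['fx'];yd=(uv[:,1]-ci['cy'])/ci['fy'];x,y=xd.copy(),yd.copy()
    for _ in range(8):
        f=1+ci['k1']*(x*x+y*y);x,y=xd/f,yd/f
    R=np.array(ci['R']);t=np.array(ci['t'])
    dr=np.stack([x,y,np.ones_like(x)],1)@R; o=-R.T@t
    s=(z-o[2])/dr[:,2]
    return o+s[:,None]*dr
def bluemask(im):
    hsv=cv2.cvtColor(im,cv2.COLOR_RGB2HSV)
    b=((hsv[...,0]>98)&(hsv[...,0]<125)&(hsv[...,1]>140)&(hsv[...,2]>40)).astype(np.uint8)
    n,l,s,c=cv2.connectedComponentsWithStats(b)
    return l==(1+np.argmax(s[1:,4]))
E
python3 - <<'E'
from h import *
for nm in ['top','scene']:
    d=np.load(f'pics/{nm}0.npz');m=bluemask(d['im']);P=np.load(nm+'P.npy')
    # remove side wall pixels: lower depth
    m2=(m&(P[...,2]>.085)).astype(np.uint8)
    cs,_=cv2.findContours(m2,cv2.RETR_EXTERNAL,cv2.CHAIN_APPROX_NONE)
    c=max(cs,key=len).reshape(-1,2)
    w=onplane(nm,c,.095)
    r=cv2.minAreaRect((w[:,:2]*1000).astype(np.float32)); print(nm,r,cv2.boxPoints(r).round(0).tolist())
im=cv2.imread('pics/top0.png')[160:280,270:370];cv2.imwrite('pics/crop0.png',cv2.resize(im,None,fx=5,fy=5,interpolation=cv2.INTER_CUBIC))
E
```

```text
top ((562.3563232421875, 16.716938018798828), (173.5538787841797, 53.36739730834961), 15.999279975891113) [[472.0, 18.0], [486.0, -33.0], [653.0, 15.0], [638.0, 66.0]]
scene ((568.643798828125, 18.629772186279297), (179.56405639648438, 52.18703842163086), 15.840692520141602) [[475.0, 19.0], [489.0, -31.0], [662.0, 18.0], [648.0, 68.0]]
```

View pics/crop0.png

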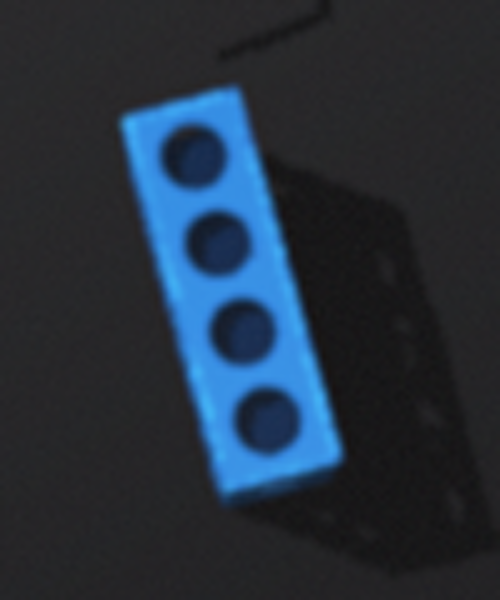

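step_arm(commands=[{"xyz": [0.019,0.031,0.002],"twist": [0,0,4.5]},{"xyz": [0.038,0.062,0.004],"twist": [0,0,9]},{"xyz": [0.057,0.093,0.006],"twist": [0,0,13.5]},{"xyz": [0.076,0.124,0.008],"twist": [0,0,18]},{"xyz": [0.095,0.155,0.01],"twist": [0,0,22.5]},{"xyz": [0.114,0.186,0.012],"twist": [0,0,27]},{"xyz": [0.133,0.217,0.014],"twist": [0,0,31.5]},{"xyz": [0.152,0.248,0.016],"twist": [0,0,36]},{"xyz": [0.171,0.279,0.018],"twist": [0,0,40.5]},{"xyz": [0.19,0.31,0.02],"twist": [0,0,45]},{"xyz": [0.209,0.341,0.02],"twist": [0,0,49.5]},{"xyz": [0.228,0.372,0.02],"twist": [0,0,54]}])

```text
time: 1.1
tool_pos: [0.3982, -0.1494, 0.2334]
ee_rot: [-1.571, -0.0, -0.311]
wrist_force: [0.9, 0.1, 0.1]
width: 0.0941
```

step_arm(commands=[{"xyz": [0.018,0.03,0],"twist": [0,0,4.5]},{"xyz": [0.036,0.06,0],"twist": [0,0,9]},{"xyz": [0.054,0.09,0],"twist": [0,0,13.5]},{"xyz": [0.072,0.12,0],"twist": [0,0,18]},{"xyz": [0.09,0.15,0],"twist": [0,0,22.5]},{"xyz": [0.108,0.18,0],"twist": [0,0,27]},{"xyz": [0.126,0.21,0],"twist": [0,0,31.5]},{"xyz": [0.145,0.24,0],"twist": [0,0,34]},{"xyz": [0.145,0.24,0],"twist": [0,0,34]}])

```text
time: 1.85
tool_pos: [0.5442, 0.0937, 0.2315]
ee_rot: [-1.568, 0.001, 0.286]
wrist_force: [-0.7, -0.2, -0.4]
width: 0.0942
```

```bash
python3 - <<'E'
from h import *
o=robot.get_obs();print(o['time'],o['tool_pos'],o['ee_rot'],o['joint_positions'],o['wrist_force'])
snap('top','top1');snap('scene','scene1')
E
```

```text
1.85 [0.54422775 0.0936841  0.23148581] [-1.56783227e+00  1.03032696e-03  2.85975907e-01] [ 0.06613294  0.09053959  1.33175266  0.00269839  1.72095179 -0.21943999] [-0.70551016 -0.22969707 -0.41931967]
```

View pics/scene1.png

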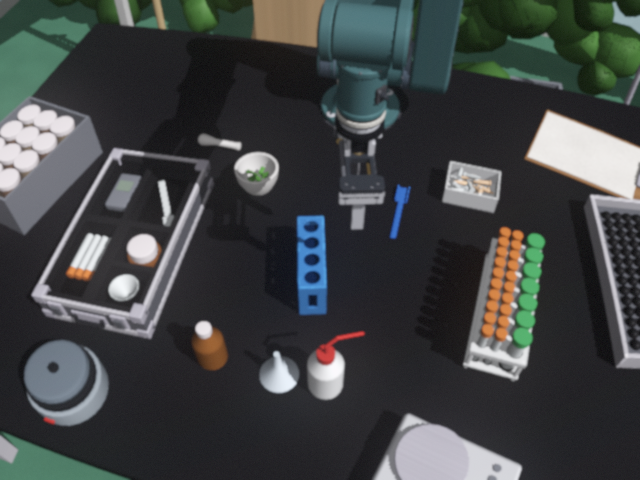

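View pics/top1.png

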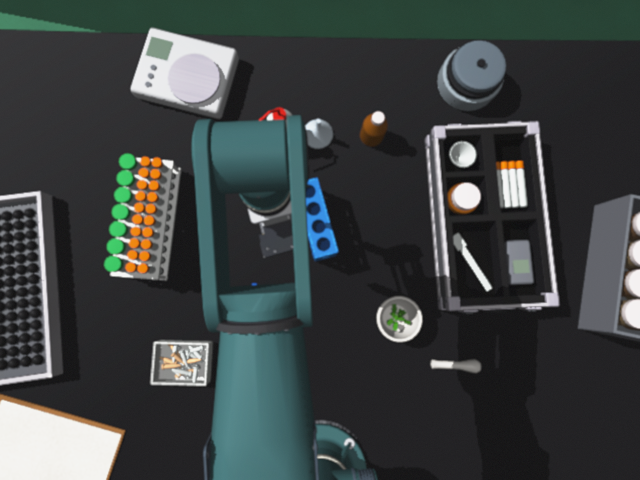

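step_arm(commands=[{"xyz": [0,0,-0.02],"twist": [0,0,0]},{"xyz": [0,0,-0.04],"twist": [0,0,0]},{"xyz": [0,0,-0.06],"twist": [0,0,0]},{"xyz": [0,0,-0.08],"twist": [0,0,0]},{"xyz": [0,0,-0.1],"twist": [0,0,0]},{"xyz": [0,0,-0.12],"twist": [0,0,0]},{"xyz": [0,0,-0.135],"twist": [0,0,0]},{"xyz": [0,0,-0.142],"twist": [0,0,0]},{"xyz": [0,0,-0.142],"twist": [0,0,0]},{"xyz": [0,0,-0.142],"twist": [0,0,0]}])

```text
time: 2.78
tool_pos: [0.5427, 0.088, 0.092]
ee_rot: [-1.571, -0.0, 0.278]
wrist_force: [-0.5, 0.6, -0.3]
width: 0.0939
```

step_arm(commands=[{"xyz": [0.003,-0.01,-0.002],"twist": [0,0,0]},{"xyz": [0.006,-0.019,-0.002],"twist": [0,0,0]},{"xyz": [0.008,-0.029,-0.002],"twist": [0,0,0]},{"xyz": [0.01,-0.034,-0.002],"twist": [0,0,0]},{"xyz": [0.011,-0.038,-0.002],"twist": [0,0,0]},{"xyz": [0.012,-0.043,-0.002],"twist": [0,0,0]},{"xyz": [0.014,-0.048,-0.002],"twist": [0,0,0]},{"xyz": [0.015,-0.053,-0.002],"twist": [0,0,0]},{"xyz": [0.017,-0.058,-0.002],"twist": [0,0,0]}])

```text
time: 3.53
tool_pos: [0.5598, 0.0305, 0.0896]
ee_rot: [-1.571, -0.0, 0.279]
wrist_force: [-0.5, -0.5, 0.6]
width: 0.0937
```

```bash
python3 - <<'E'
from h import *
snap('scene','scene2')
E
```

```text
(no output)
```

View pics/scene2.png

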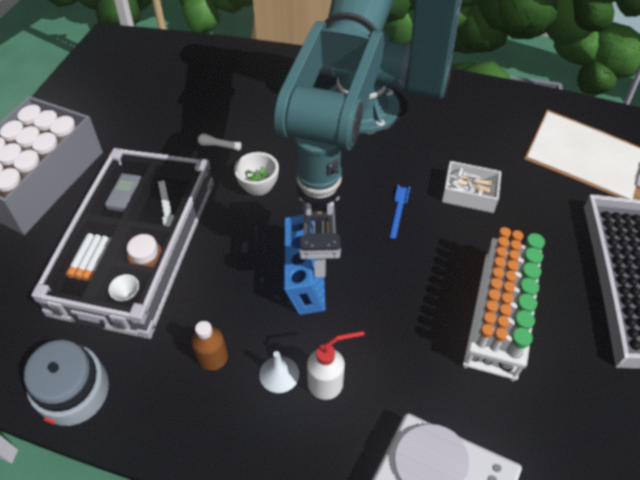

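The rack is tilting about its lower edge (end at about (308,298)), as intended, so I continue.

step_arm(commands=[{"xyz": [0.001,-0.004,0],"twist": [0,0,0]},{"xyz": [0.002,-0.008,0],"twist": [0,0,0]},{"xyz": [0.003,-0.012,0],"twist": [0,0,0]},{"xyz": [0.0045,-0.016,0],"twist": [0,0,0]},{"xyz": [0.0055,-0.02,0],"twist": [0,0,0]},{"xyz": [0.007,-0.024,0],"twist": [0,0,0]},{"xyz": [0.008,-0.028,0],"twist": [0,0,0]},{"xyz": [0.008,-0.028,0],"twist": [0,0,0]},{"xyz": [0.008,-0.028,0],"twist": [0,0,0]},{"xyz": [0.008,-0.028,0],"twist": [0,0,0]}])

```text
time: 4.42
tool_pos: [0.5677, 0.0029, 0.0895]
ee_rot: [-1.571, -0.0, 0.279]
wrist_force: [0.6, 0.7, -0.1]
width: 0.0938
```

```bash
python3 - <<'E'
from h import *
snap('scene','scene3')
E
```

```text
(no output)
```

View pics/scene3.png

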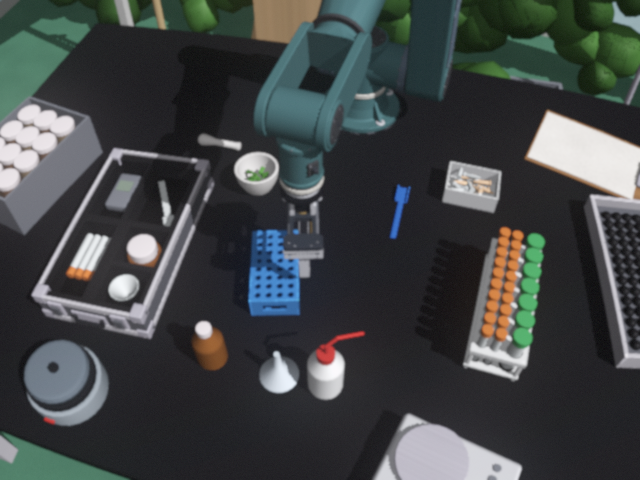

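step_arm(commands=[{"xyz": [-0.004,0.014,0],"twist": [0,0,0]},{"xyz": [-0.008,0.028,0],"twist": [0,0,0]},{"xyz": [-0.012,0.043,0],"twist": [0,0,0]},{"xyz": [-0.016,0.057,0],"twist": [0,0,0]},{"xyz": [-0.016,0.057,0],"twist": [0,0,0]}])

```text
time: 4.88
tool_pos: [0.5505, 0.0636, 0.0896]
ee_rot: [-1.569, 0.0, 0.283]
wrist_force: [0.2, -0.1, 0.6]
width: 0.0941
```

```bash
cat >> h.py <<'E'
def rackrect(nm,fn):
    im,d,P=snap(nm,fn); m=bluemask(im)
    m2=(m&(P[...,2]>.044)&(P[...,2]<.062)).astype(np.uint8)
    m2=cv2.morphologyEx(m2,cv2.MORPH_OPEN,np.ones((3,3),np.uint8))
    cs,_=cv2.findContours(m2,cv2.RETR_EXTERNAL,cv2.CHAIN_APPROX_NONE)
    c=max(cs,key=len).reshape(-1,2); w=onplane(nm,c,.052)
    r=cv2.minAreaRect((w[:,:2]*1000).astype(np.float32)); print(nm,np.round(r[0],1),np.round(r[1],1),round(r[2],2),cv2.boxPoints(r).round(0).tolist())
E
python3 - <<'E'
from h import *
rackrect('scene','scene4');rackrect('top','top4')
E
```

```text
scene [587.9 -53.7] [178.9  95.4] 15.92 [[489.0, -32.0], [515.0, -124.0], [687.0, -75.0], [661.0, 17.0]]
top [583.1 -55.3] [173.3  97.6] 15.94 [[486.0, -32.0], [513.0, -126.0], [680.0, -78.0], [653.0, 15.0]]
```

View pics/scene4.png

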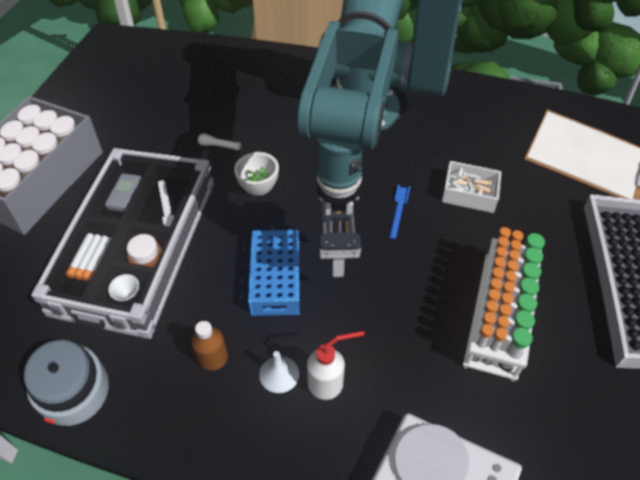

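View pics/top4.png

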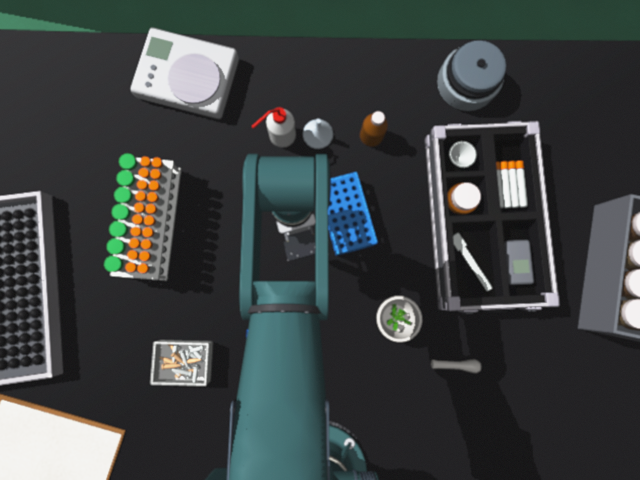

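step_arm(commands=[{"xyz": [0,0,-0.015],"twist": [0,0,0]},{"xyz": [0,0,-0.03],"twist": [0,0,0]},{"xyz": [0,0,-0.045],"twist": [0,0,0]},{"xyz": [0,0,-0.057],"twist": [0,0,0]},{"xyz": [0,0,-0.061],"twist": [0,0,0]},{"xyz": [0,0,-0.061],"twist": [0,0,0]},{"xyz": [0.003,-0.01,-0.061],"twist": [0,0,0]},{"xyz": [0.006,-0.022,-0.061],"twist": [0,0,0]},{"xyz": [0.01,-0.036,-0.061],"twist": [0,0,0]},{"xyz": [0.013,-0.046,-0.061],"twist": [0,0,0]},{"xyz": [0.015,-0.054,-0.061],"twist": [0,0,0]},{"xyz": [0.017,-0.058,-0.061],"twist": [0,0,0]}])

```text
time: 5.98
tool_pos: [0.5694, -0.0001, 0.0289]
ee_rot: [-1.571, -0.001, 0.277]
wrist_force: [-0.2, 1.5, 0.9]
width: 0.094
```

step_arm(commands=[{"xyz": [0.0005,-0.006,0],"twist": [0,0,-0.5]},{"xyz": [0.001,-0.012,0],"twist": [0,0,-1]},{"xyz": [0.0015,-0.019,0],"twist": [0,0,-1.6]},{"xyz": [0.002,-0.026,0],"twist": [0,0,-2.2]},{"xyz": [0.0025,-0.033,0],"twist": [0,0,-2.8]},{"xyz": [0.003,-0.04,0],"twist": [0,0,-3.4]},{"xyz": [0.0035,-0.047,0],"twist": [0,0,-4]},{"xyz": [0.004,-0.054,0],"twist": [0,0,-4.6]},{"xyz": [0.0045,-0.061,0],"twist": [0,0,-5.2]},{"xyz": [0.005,-0.068,0],"twist": [0,0,-5.8]},{"xyz": [0.0055,-0.075,0],"twist": [0,0,-6.4]},{"xyz": [0.006,-0.08,0],"twist": [0,0,-7]}])

```text
time: 6.98
tool_pos: [0.5748, -0.0791, 0.0285]
ee_rot: [-1.571, 0.0, 0.155]
wrist_force: [-0.1, 2.3, 1.3]
width: 0.094
```

```bash
python3 - <<'E'
from h import *
rackrect('scene','scene5');rackrect('top','top5')
E
```

```text
scene [ 586.6 -134.6] [178.1  97.5] 8.67 [[491.0, -100.0], [506.0, -196.0], [682.0, -169.0], [667.0, -73.0]]Traceback (most recent call last):
  File "<stdin>", line 2, in <module>
  File "h.py", line 36, in rackrect
    c=max(cs,key=len).reshape(-1,2); w=onplane(nm,c,.052)
      ~~~^^^^^^^^^^^^
ValueError: max() iterable argument is empty
```

View pics/scene5.png

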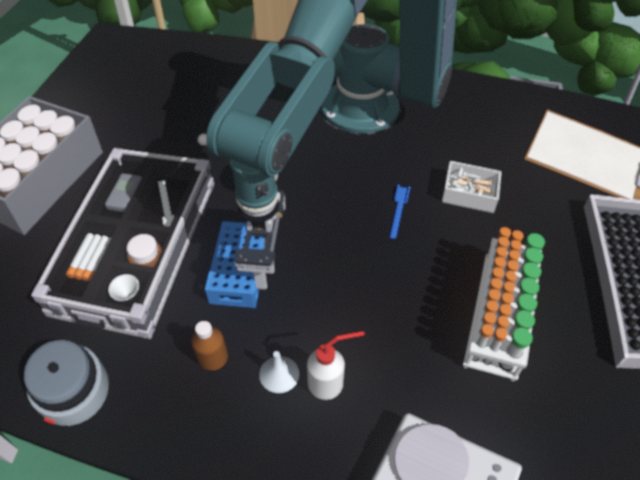

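step_arm(commands=[{"xyz": [0.0005,-0.006,0],"twist": [0,0,-0.5]},{"xyz": [0.001,-0.012,0],"twist": [0,0,-1]},{"xyz": [0.0015,-0.019,0],"twist": [0,0,-1.6]},{"xyz": [0.002,-0.026,0],"twist": [0,0,-2.2]},{"xyz": [0.0025,-0.033,0],"twist": [0,0,-2.8]},{"xyz": [0.003,-0.04,0],"twist": [0,0,-3.4]},{"xyz": [0.0035,-0.047,0],"twist": [0,0,-4]},{"xyz": [0.004,-0.054,0],"twist": [0,0,-4.6]},{"xyz": [0.0045,-0.06,0],"twist": [0,0,-5.2]},{"xyz": [0.005,-0.065,0],"twist": [0,0,-5.7]},{"xyz": [0.005,-0.07,0],"twist": [0,0,-5.7]},{"xyz": [0.005,-0.072,0],"twist": [0,0,-5.7]}])

```text
time: 8.08
tool_pos: [0.5798, -0.151, 0.0285]
ee_rot: [-1.571, -0.0, 0.057]
wrist_force: [-1.0, 1.8, 0.3]
width: 0.0942
```

step_arm(commands=[{"xyz": [0,-0.001,0],"twist": [0,0,0]},{"xyz": [0,-0.002,0],"twist": [0,0,0]},{"xyz": [0,-0.003,0],"twist": [0,0,0]},{"xyz": [0,-0.004,0],"twist": [0,0,0]}])

```text
time: 8.42
tool_pos: [0.5798, -0.154, 0.0285]
ee_rot: [-1.571, -0.0, 0.058]
wrist_force: [0.5, 1.9, -0.4]
width: 0.0939
```

Still only sliding friction (~1.9 N), so I creep on in 1 mm rows.

step_arm(commands=[{"xyz": [0,-0.001,0],"twist": [0,0,0]},{"xyz": [0,-0.002,0],"twist": [0,0,0]},{"xyz": [0,-0.003,0],"twist": [0,0,0]}])

```text
time: 8.67
tool_pos: [0.5798, -0.1571, 0.0285]
ee_rot: [-1.571, -0.0, 0.057]
wrist_force: [-0.7, 1.1, -0.3]
width: 0.0939
```

step_arm(commands=[{"xyz": [0,-0.001,0],"twist": [0,0,0]},{"xyz": [0,-0.002,0],"twist": [0,0,0]}])

```text
time: 8.83
tool_pos: [0.5798, -0.1592, 0.0285]
ee_rot: [-1.571, -0.0, 0.057]
wrist_force: [0.5, 0.6, -0.5]
width: 0.0937
```

step_arm(commands=[{"xyz": [0,-0.001,0],"twist": [0,0,0]},{"xyz": [0,-0.002,0],"twist": [0,0,0]}])

```text
time: 9.0
tool_pos: [0.5798, -0.1605, 0.0285]
ee_rot: [-1.569, -0.0, 0.057]
wrist_force: [0.8, 4.6, 0.8]
width: 0.0938
```

step_arm(commands=[{"xyz": [0,-0.0005,0],"twist": [0,0,0]},{"xyz": [0,-0.001,0],"twist": [0,0,0]},{"xyz": [0,-0.001,0],"twist": [0,0,0]}])

```text
time: 9.25
tool_pos: [0.5799, -0.1605, 0.0285]
ee_rot: [-1.568, -0.0, 0.057]
wrist_force: [0.9, 5.7, 0.7]
width: 0.0937
```

```bash
python3 - <<'E'
from h import *
rackrect('scene','scene6')
E
```

```text
scene [ 586.4 -216.5] [175.9  96.9] 3.58 [[496.0, -174.0], [502.0, -270.0], [677.0, -259.0], [671.0, -163.0]]
```

View pics/scene6.png

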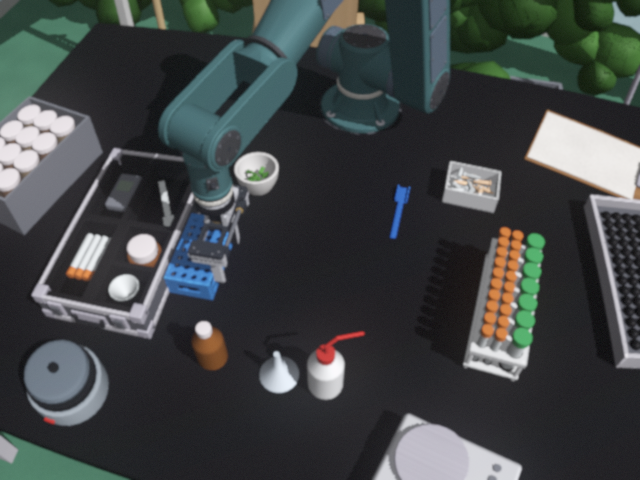

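step_arm(commands=[{"xyz": [0,-0.001,0],"twist": [0,0,0]},{"xyz": [0,-0.002,0],"twist": [0,0,0]},{"xyz": [0,-0.002,0],"twist": [0,0,0]}])

```text
time: 9.55
tool_pos: [0.5798, -0.1605, 0.0286]
ee_rot: [-1.564, -0.0, 0.057]
wrist_force: [-0.0, 10.2, 2.4]
width: 0.0937
```

step_arm(commands=[{"xyz": [0,0.002,0],"twist": [0,0,0]},{"xyz": [0,0.005,0],"twist": [0,0,0]},{"xyz": [0,0.012,0],"twist": [0,0,0]},{"xyz": [0,0.025,0],"twist": [0,0,0]},{"xyz": [0,0.04,0],"twist": [0,0,0]},{"xyz": [0,0.055,0.01],"twist": [0,0,0]},{"xyz": [0,0.07,0.03],"twist": [0,0,0]},{"xyz": [0,0.085,0.06],"twist": [0,0,0]},{"xyz": [0,0.1,0.09],"twist": [0,0,0]},{"xyz": [0,0.13,0.12],"twist": [0,0,0]},{"xyz": [0,0.16,0.15],"twist": [0,0,0]},{"xyz": [0,0.16,0.15],"twist": [0,0,0]}])

```text
time: 10.55
tool_pos: [0.5827, 0.0014, 0.1875]
ee_rot: [-1.57, -0.014, 0.063]
wrist_force: [1.0, -0.3, 1.4]
width: 0.0941
```

```bash
python3 - <<'E'
from h import *
print(robot.get_obs()['time'])
rackrect('scene','scene7');rackrect('top','top7')
# case face at top rim + rack near side by depth from top view
P=pts('top',np.load('pics/top7.npz')['d'],robot.camera_info('top'))
sub=P[115:315,420:560].reshape(-1,3);t=sub[(sub[:,2]>.068)&(sub[:,2]<.09)]
xs=np.arange(.42,.76,.02);ys=[np.percentile(t[abs(t[:,0]-x)<.008][:,1],99) for x in xs]
k=np.polyfit(xs,ys,1);print('face yaw',np.degrees(np.arctan(k[0])),'y@.585',np.polyval(k,.585))
im=cv2.imread('pics/top7.png')[100:330,320:570];cv2.imwrite('pics/crop7.png',cv2.resize(im,None,fx=2.6,fy=2.6,interpolation=cv2.INTER_CUBIC))
E
```

```text
10.55
scene [ 586.1 -216. ] [177.9  97.2] 3.55 [[494.0, -173.0], [500.0, -270.0], [678.0, -259.0], [672.0, -162.0]]
top [ 581.4 -218.2] [173.3  96.3] 3.27 [[492.0, -175.0], [498.0, -271.0], [671.0, -261.0], [665.0, -165.0]]
face yaw 3.132108711694245 y@.585 -0.26545203257619426
```

View pics/crop7.png

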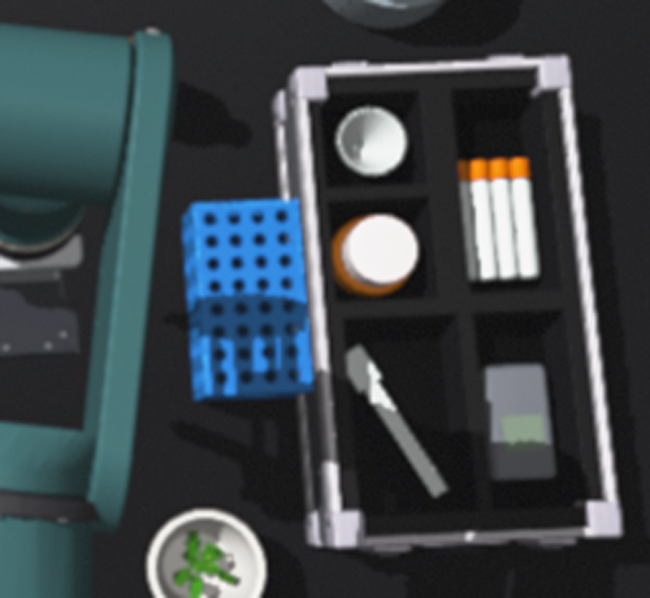

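View pics/scene7.png

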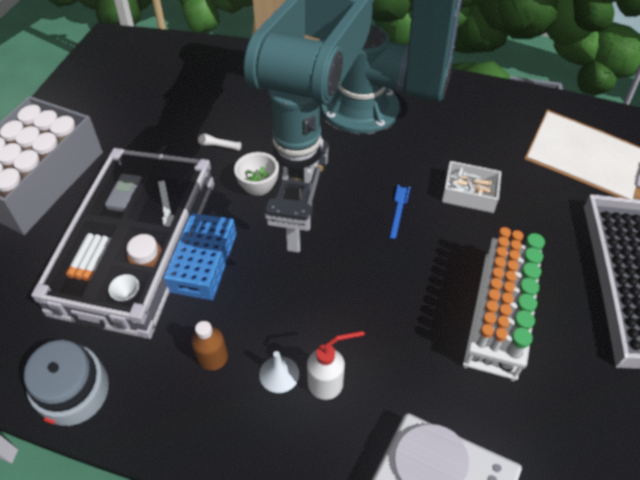

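The rack lies against the case side: in the crop its right edge meets the case wall along rows 200–390. The yaw is 3.3° against the case's 3.1°, and the gap is about 0–2 mm. The bystanders look unmoved.

```bash
python3 -c "
from bench import robot
robot.close_job()"
```

```text
the job is handed in; nothing more can be done
```

The rack now lies flat with its 32 small holes up, its long side against the near long side of the case. I tipped it with the open fingers near its top edge. I then slid it about 0.16 m while turning it to match the case, seated it with about 10 N, backed the arm clear and handed in at about 10.7 s.

- **Final position:** the top camera put the rack's yaw at 3.3° (scene camera 3.6°) against 3.1° for the case side. The gap came out at about 0–2 mm, and the rack's middle is within about 10 mm of the case's middle along the case.
- **Disagreement between cameras:** the scene and top views differed by about 5 mm along x and 2 mm along y. That is well inside the tolerances.
- **Other objects:** the bystanders and the tube rack look unmoved in the last pictures, but I did not re-measure their positions. No unexpected forces showed in the readings.
- **Failed check:** one top-camera measurement midway through the push failed, apparently because the arm hid the rack. The scene view served instead for that step.

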